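Clear the graver case and hold its lid half open

TASK

The scraper has been left lying on the shut lid of the wooden graver case. Lay it in the free place of the two-place tool rest, beside the burnisher and pointing the same way (blade in the narrow pin pair, handle in the wide one), and let go of it; then raise the case's lid by its bar grip to 45 degrees and finish while still holding it there, so that a workmate can take a graver out. Leave the burnisher in its place and the loupe where it is.

Things in the scene. Friction and masses are not known exactly. Their poses are not given: they have to be found in the camera images.
- case: wooden graver case, 150 mm (x) by 190 mm (y), 68.5 mm high with the lid shut, fixed to the bench. Origin: centre of its underside; x points from the front (grip side, facing the robot) to the hinge side, z up. The lid, a dark board 12 mm thick and about 0.22 kg, is hinged along the upper back edge, without catch or stay: it falls shut when let go. About 1.5 N at the grip lift it
- lid (a joint): opening angle of the lid in rad: 0 shut, 0.785 at 45 degrees, stop at 1.75; the grip end rises
- lid_hinge (a point): fixed point on the lid's hinge axis (which runs along the case's y), at case x +75 mm, y 0, z 56 mm. Its axes are those of the case
- lid_bar (a point): centre of the lid's grip: a steel bar 18 mm thick, 34 mm long along the case's y, with flat free ends; a strap 14 mm wide, 5 mm thick joins it to the lid, whose front edge is 34 mm behind the bar's centre. Lid shut: 186 mm in front of (case -x) and 6.5 mm above the hinge axis. Pinched by its flat ends it turns between the fingers as the lid swings
- tool_rest: tool rest of light wood, fixed to the bench: base plate 150 mm (x) by 108 mm (y), 10 mm thick, two cross-bars 12 mm thick at x -62 and x +55 mm, tops 32 mm above the bench. Tools lie on these along x, blade to +x, handle to -x, each between pairs of pins. Origin: on the bench under the free place (y 0; the base reaches from y -24 to +84 mm); the burnisher's place is at y +60 mm
- scraper: three-edged scraper, 169 mm long: dark wooden handle 18 mm wide, 14 mm high (y -15 to +85 mm), steel blade 12 mm wide, 8 mm high (y -27 to -85 mm). Origin: middle of its length, on its underside; y towards the handle, z up. At the start it lies on the lid along the case's y, handle to the robot's right. It balances near y +30 mm; about 60 g
- scraper_tip (a point): blade end of the scraper, at its y -83 mm
- burnisher: burnisher, 170 mm long, 16 mm wide, 13 mm high, lighter handle; it lies in its own place of the tool rest, to be left there. Origin: middle of its length, on its underside; y towards its handle
- loupe: small black loupe, 42 mm across, 40 mm high, loose, to be left where it is. Origin: centre of its underside
- free_place (a point): the scraper's place: point on the rest at its x 0, y 0, z 32 mm, with the rest's axes; the scraper's origin belongs here, its handle towards -x. Steel pins, 6 mm thick and 18 mm high, lean outwards on both sides: 24 mm clear at the foot at x -62 mm (handle), 17 mm at x +55 mm (blade), about 8 mm more at the top

How it is judged:
By the outcome, as a careful person would: the job done as asked, in the order asked, and still so for the second after the job is handed in, while the arm keeps its last pose, push and grip.
It also fails if it takes over 51 s, if anything falls off the work surface, if the arm or the gripper's body presses on something with over 40 N, if the wrist force passes 120 N, or if a joint passes its speed limit or range.

ROBOT

A 6-joint arm with a two-finger parallel gripper is mounted at the origin on a cart in front of the work surface, level with it; the furniture and walls round the work are solid. World frame = base frame: x ahead of the robot, y to its left, z up, the work surface at z = 0. Lengths are in m, angles in rad, forces in N, time in s.
With the tool pointing down it reaches from about 0.4 to 0.825 m from the base axis. Payload 7 kg.
Tool frame: the origin (TCP) lies midway between the tips of the shut fingers; the grasp point (between the pads) lies 19 mm behind it; z points along the fingers, x is the direction in which the jaws open and shut, and the axes are right-handed (so a half turn about z gives the same grasp; the last joint's range is limited). The gripper opens to 88 mm and grips with 3 to 60 N. Pads are 19 mm wide; open, the fingers measure 130 mm over their backs; the gripper's body (78 mm by 193 mm) begins 47 mm behind the grasp point.
Start: joints at [1.527, 0.359, 0.012, 0, -1.224, -0.288], TCP at [0.22, 0.638, 0.227] pointing down, gripper open.
Joint ranges: [-3.07, 3.07], [-1.43, 2.12], [-1.02, 1.25], [-3.03, 1.67], [-3.05, -0], [-3.03, 3.03]. Speed limits (rad/s): [2.39, 2.39, 3.01, 3.14, 3.14, 3.14].

INTERFACE

Orientations are given as [roll, pitch, yaw] about the fixed x, y, z axes, in that order (R = Rz(yaw) Ry(pitch) Rx(roll)).
In Python, from station import status, eyes, workorder gives the robot as it stands.
- The arm moves only by the shell command python3 -m jog 'ROWS' [OPENING] [FORCE]. ROWS is JSON, a list of rows, each a list of 6 numbers: the shift along the world's x, y, z in mm, then the turn, a rotation vector about the world's x, y, z in rad. A call has 1 to 12 rows; each row shifts and turns the pose as measured when the row begins; what a row does not reach is not made up. A row lasts 1/10 s, in which the tool goes at most 50 mm and 8.59 degrees, less where a joint would pass 70% of its speed; a pose out of reach is approached as far as the arm can. A call with a gripper value outside its range is refused whole. OPENING is the opening, from 0 (shut) to 1 (fully open), set as the call begins (- or left out, the last holds). The fingers move at their own pace and stop on an object; FORCE is the grip in N (left out, the last holds). Time passes only in rows, so rows that do not move let the fingers close. It gives the time, the measured TCP pose, the force and the opening at its end, in the units of the state.
- status.get_state(): the state, without advancing time (a new reading comes with each control period).
- eyes.grab_frame(name): name is "scene" or "top" or "wrist"; returns the picture (480x640x3 uint8, blue, green, red); there is no depth.
- eyes.calibration(name): a dict with "camera_matrix" (3x3 intrinsics, pixels), "k1" (the pictures are not rectified: a ray, as slopes to the right and down, at radius r is drawn at 1 + k1 r^2 times it, then the intrinsics apply), "cam_to_world" (4x4, takes a point from camera to world coordinates); the wrist camera has in their place "hand_eye" (4x4, takes a point from camera to tool coordinates, whose origin is the TCP and whose axes are the tool frame's). Camera axes: x right, y up, looking along -z (the intrinsics and any distortion apply to the point x, -y, -z); pixel columns grow to the right and rows downward; lengths in m; the calibration is good to about 2 mm. A picture is of the moment at which its call begins: read the wrist's pose just before it. calibration takes no time and is no camera call.
- workorder.job_done(): hands the job in, once; it reports no verdict.
The state is a dict: "t": time; "q": joint angles; "qd": joint speeds; "joint_efforts": joint torques, N m; "eef_pos": TCP position; "ee_rot": TCP orientation; "force": force on the tool from outside, world axes, zero at the start; "moment": the same for the moment, N m; "width": finger opening in m.
Only numpy, scipy, OpenCV 4.12 (cv2) and the standard library are available. Lean on these libraries where they do the work, as an engineer would, in place of code of your own. Each camera call takes 0.05 s, during which the arm holds its last target. There are 200 camera calls.

## Working session

There is one attempt and no reset: what is moved stays moved. The work goes in short steps, Python scripts to look and compute and a shell command to move; the robot and the scene stay as the last step left them, time stands still between calls to the robot, and variables do not carry over. Pictures are saved under pics/ and viewed, about 8 in all and at most 12, crops included, and the job is handed in when it is done.

```bash
mkdir -p pics; ls; cat > h.py <<'E'
import numpy as np, cv2
from station import status, eyes, workorder
def ray(name,u,v,st=None):
    c=eyes.calibration(name);K=np.array(c["camera_matrix"]);k=c["k1"]
    d=np.array([(u-K[0,2])/K[0,0],(v-K[1,2])/K[1,1]]);p=d.copy()
    for _ in range(30): p=d/(1+k*(p@p))
    T=camT(name,st)
    return T[:3,3],T[:3,:3]@np.array([p[0],-p[1],-1])
def camT(name,st=None):
    c=eyes.calibration(name)
    if name!="wrist": return np.array(c["cam_to_world"])
    from scipy.spatial.transform import Rotation as R
    st=st or status.get_state();T=np.eye(4);T[:3,:3]=R.from_euler("xyz",st["ee_rot"]).as_matrix();T[:3,3]=st["eef_pos"]
    return T@np.array(c["hand_eye"])
def onz(name,u,v,z,st=None):
    o,d=ray(name,u,v,st);return o+d*(z-o[2])/d[2]
def proj(name,P,st=None):
    c=eyes.calibration(name);K=np.array(c["camera_matrix"]);T=camT(name,st)
    p=T[:3,:3].T@(np.array(P)-T[:3,3]);s=np.array([p[0],-p[1]])/-p[2];s=s*(1+c["k1"]*(s@s))
    return K[0,0]*s[0]+K[0,2],K[1,1]*s[1]+K[1,2]
E
python3 - <<'E'
from h import *
print(status.get_state())
for n in("top","scene"):
    cv2.imwrite(f"pics/{n}0.png",eyes.grab_frame(n)); print(n,eyes.calibration(n))
E
```

```text
pics
{'t': 0.0, 'q': array([ 1.52710178e+00,  3.59404659e-01,  1.10421607e-02, -3.32314688e-04,
       -1.22411509e+00, -2.88083109e-01]), 'qd': array([-0.00058912, -0.00170525, -0.0013805 ,  0.00032464, -0.0008096 ,
       -0.00090114]), 'joint_efforts': array([-1.02189533e-03, -5.82711411e+01,  2.93067241e+01,  6.99757621e+00,
        6.96762989e-03, -1.51598069e-04]), 'eef_pos': array([0.21974666, 0.6376985 , 0.22560715]), 'ee_rot': array([-3.14141446e+00, -1.70073812e-03, -1.90268731e+00]), 'force': array([-0.39115646,  0.36987257, -0.0672888 ]), 'moment': array([ 0.02229392, -0.00423265,  0.01955928]), 'width': 0.08749483181547756}
top {'camera_matrix': array([[482.54913103,   0.        , 322.34630887],
       [  0.        , 482.54913103, 244.21253056],
       [  0.        ,   0.        ,   1.        ]]), 'k1': 0.02789235862017874, 'cam_to_world': array([[-0.01528151,  0.9812113 , -0.1923301 ,  0.36345862],
       [-0.99970155, -0.01866009, -0.01576739,  0.27748438],
       [-0.01906004,  0.19203175,  0.98120361,  0.9138315 ],
       [ 0.        ,  0.        ,  0.        ,  1.        ]])}
scene {'camera_matrix': array([[602.64853175,   0.        , 330.73691696],
       [  0.        , 602.64853175, 236.93150618],
       [  0.        ,   0.        ,   1.        ]]), 'k1': -0.07675850297127336, 'cam_to_world': array([[ 0.69307847,  0.49212956, -0.52673592,  0.06658257],
       [-0.7207471 ,  0.46003184, -0.51855021, -0.19295769],
       [-0.01287859,  0.73903937,  0.67353912,  0.69609975],
       [ 0.        ,  0.        ,  0.        ,  1.        ]])}
```

View pics/top0.png

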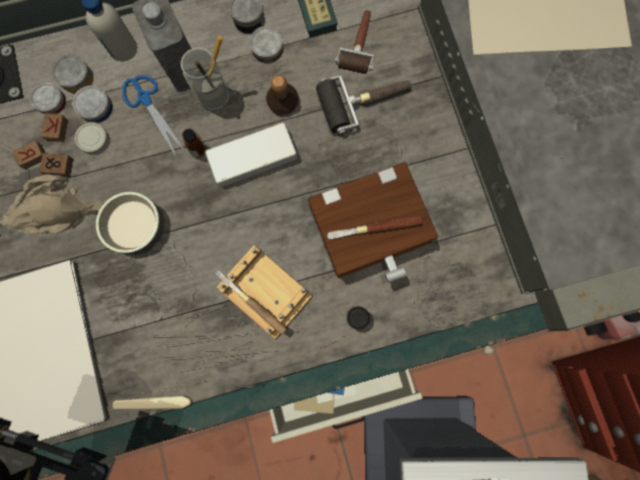

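View pics/scene0.png

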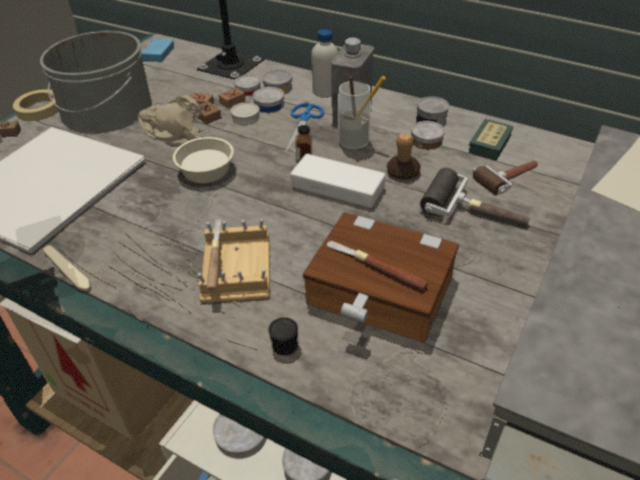

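The top picture shows the lid with corners near (309,197), (405,163), (438,238) and (340,276). The scraper runs from its tip at (329,235) to its handle end at (421,222). The grip bar is near (396,273), the rest near (265,291) with the burnisher on its left side, and the loupe at (358,317). The scene view agrees. I'll enlarge both for precise corners.

```bash
python3 - <<'E'
from h import *
t=cv2.imread("pics/top0.png")[155:345,205:445];s=cv2.imread("pics/scene0.png")[205:365,190:470]
cv2.imwrite("pics/tc.png",cv2.resize(t,None,fx=3.15,fy=3.15,interpolation=cv2.INTER_CUBIC))
cv2.imwrite("pics/sc.png",cv2.resize(s,None,fx=2.8,fy=2.8,interpolation=cv2.INTER_CUBIC))
E
```

```text
(no output)
```

View pics/tc.png

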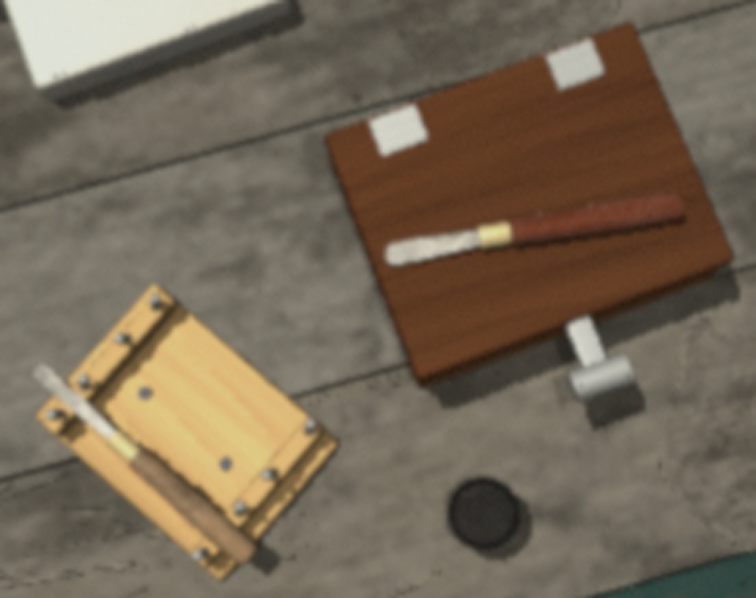

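View pics/sc.png

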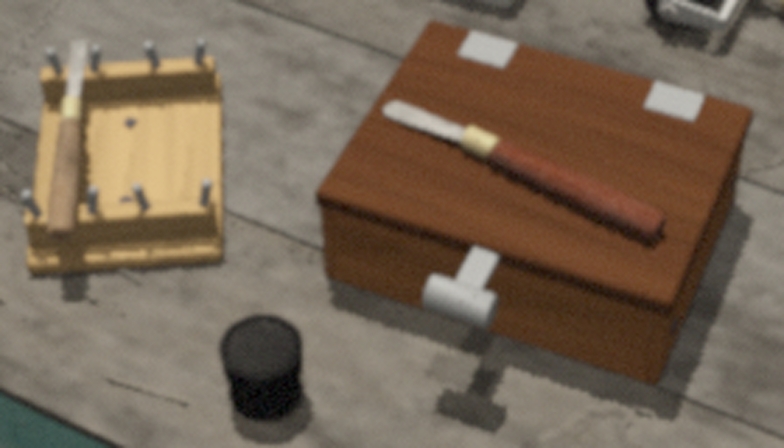

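Top crop: the lid corners are (327,135), (635,25), (733,258) and (420,382). The scraper's tip is at (386,256) and its handle end at (683,206). The bar is at (602,377). The free place's pin tops are at (157,300)/(124,338) on the blade side and (310,425)/(269,473) on the handle side. The scene crop shows the same things.

```bash
cat > m.py <<'E'
from h import *
T=lambda u,v,z:onz("top",u/3.15+205,v/3.15+155,z)*1000
S=lambda u,v,z:onz("scene",u/2.8+190,v/2.8+205,z)*1000
np.set_printoptions(precision=1,suppress=True)
def show(n,*p):print(n,*[x[:2] for x in p])
zl=.0685
a=[T(*p,zl) for p in((327,135),(635,25),(733,258),(420,382))];b=[S(*p,zl) for p in((433,24),(750,113),(668,306),(319,198))]
show("lidT",*a);show("lidS",*b)
for c in(a,b):
    print([np.linalg.norm(c[i]-c[(i+1)%4]) for i in range(4)],"ctr",np.mean(c,0)[:2],"yaw",[np.degrees(np.arctan2(*(c[i]-c[j])[1::-1])) for i,j in((0,3),(1,2))],"yaw(y)",[np.degrees(np.arctan2(*(c[i]-c[j])[1::-1]))-90 for i,j in((0,1),(3,2))])
sa=[T(386,256,.0745),T(683,206,.0785)];sb=[S(384,109,.0745),S(661,225,.0785)]
show("scr T",*sa,(sa[0]+sa[1])/2);show("scr S",*sb,(sb[0]+sb[1])/2);print([np.linalg.norm((c[0]-c[1])[:2]) for c in(sa,sb)])
show("bar",T(602,377,.0625),S(460,299,.0625))
pt=[T(*p,.05) for p in((157,300),(124,338),(85,383),(55,414),(310,425),(269,473),(239,508),(202,553))]
ps=[S(*p,.05) for p in((200,43),(151,45),(95,49),(51,52),(207,184),(139,190),(92,190),(28,194))]
for c in(pt,ps):
    show("pins",*c); B=(c[0]+c[1])/2;H=(c[4]+c[5])/2;d=B-H;B2=(c[2]+c[3])/2;H2=(c[6]+c[7])/2;e=B2-H2
    f=lambda x:(np.linalg.norm(x[:2]),np.degrees(np.arctan2(x[1],x[0])))
    print("free",B[:2],H[:2],f(d),"burn",f(e),f((B2+H2-B-H)/2),"origin",(H+d*62/117)[:2])
show("loupe",T(485,512,.04),S(262,347,.04))
E
python3 m.py
```

```text
lidT [615.6 314.4] [678.3 134. ] [538.5  85.6] [471.1 263.8]
lidS [613.1 312.6] [675.8 135.7] [535.8  85.4] [470.9 260.8]
[np.float64(190.96685580278324), np.float64(147.95358682600926), np.float64(190.52245267196125), np.float64(153.08743903705098)] ctr [575.9 199.4] yaw [np.float64(19.30060666316931), np.float64(19.106119598740538)] yaw(y) [np.float64(19.173846657379826), np.float64(20.71785430182969)]
[np.float64(187.74839063417525), np.float64(148.7842885746875), np.float64(187.02117934866047), np.float64(151.3108771366281)] ctr [573.9 198.6] yaw [np.float64(20.01358700007844), np.float64(19.735386544176244)] yaw(y) [np.float64(19.51905222272066), np.float64(20.29171912974074)]
scr T [542.2 281.5] [566.8 114. ] [554.5 197.7]
scr S [537.7 278.7] [568.2 115.5] [552.9 197.1]
[np.float64(169.35390793086765), np.float64(165.96811061776233)]
bar [472.9 161.5] [474.1 165.3]
pins [523.9 414.7] [502.  433.4] [476.3 455.4] [458.8 472.2] [450.  326.6] [423.2 350. ] [403.9 366.9] [379.4 387.6]
free [513.  424.1] [436.6 338.3] (np.float64(114.84891370203937), np.float64(48.320911303547554)) burn (np.float64(115.11459619208564), np.float64(48.72234159401602)) (np.float64(59.91780459510614), np.float64(138.91961712730108)) origin [477.1 383.7]
pins [523.1 416. ] [502.2 435.8] [477.3 457.2] [457.8 474.2] [448.8 325.6] [420.8 348.9] [403.4 367.4] [377.7 390.2]
free [512.6 425.9] [434.8 337.2] (np.float64(117.9498862689471), np.float64(48.70660146200278)) burn (np.float64(116.13077349207013), np.float64(48.46357593432809)) (np.float64(60.42847048583416), np.float64(137.67087316175756)) origin [476.1 384.2]
loupe [399.9 228.1] [398.2 228.5]
```

Both views agree to 2–3 mm and match the given sizes:
- **Case:** centre (575,199), yaw 19.8°.
- **Scraper:** origin (553.7,197.4), handle direction −80.6°.
- **Rest:** origin (476.6,384), yaw 48.6°.
- **Bar:** about (471.5,162,62.5).

I'll go above the scraper's balance point at (558.6,167.8), turning −61.6°.

```bash
python3 -m jog '[[28,-39,-2,0,0,-0.09],[28,-39,-2,0,0,-0.09],[28,-39,-2,0,0,-0.09],[28,-39,-2,0,0,-0.09],[28,-39,-2,0,0,-0.09],[28,-39,-2,0,0,-0.09],[28,-39,-2,0,0,-0.09],[28,-39,-2,0,0,-0.09],[28,-39,-2,0,0,-0.09],[28,-39,-2,0,0,-0.09],[28,-39,-2,0,0,-0.09],[28,-39,-2,0,0,-0.09]]' 0.55 20
```

```text
t: 1.3
eef_pos: [0.5595, 0.1533, 0.1961]
ee_rot: [-3.14, -0.007, -3.015]
force: [1.0, 0.8, 0.7]
width: 0.0483
```

```bash
python3 -m jog '[[-1,14,-10,0,0.006,0.037],[0,0,-10,0,0,0],[0,0,0,0,0,0]]'; python3 - <<'E'
from h import *
st=status.get_state();im=eyes.grab_frame("wrist");cv2.imwrite("pics/w1.png",im);print(st["eef_pos"],st["ee_rot"],st["force"])
np.save("w1.npy",np.r_[st["eef_pos"],st["ee_rot"]])
y=np.radians(-80.6);o=np.array([.5537,.1974]);u=np.array([np.cos(y),np.sin(y)])
for l in(-83,-27,-15,30,85):print(l,proj("wrist",[*(o+u*l/1e3),.0765],st))
E
```

```text
t: 1.6
eef_pos: [0.5609, 0.1601, 0.1735]
ee_rot: [-3.14, -0.016, -2.991]
force: [0.1, -0.2, 0.5]
width: 0.0485
[0.5608682  0.16014937 0.17349247] [-3.13954774 -0.01601094 -2.99074483] [ 0.08420055 -0.20833577  0.54485304]
-83 (np.float64(326.08681833874493), np.float64(373.1975319357475))
-27 (np.float64(325.3588754600407), np.float64(318.6392076750199))
-15 (np.float64(325.1902072487726), np.float64(306.0119297244901))
30 (np.float64(324.51436431059534), np.float64(255.46706274841836))
85 (np.float64(323.5882534318798), np.float64(186.33806598479674))
```

View pics/w1.png

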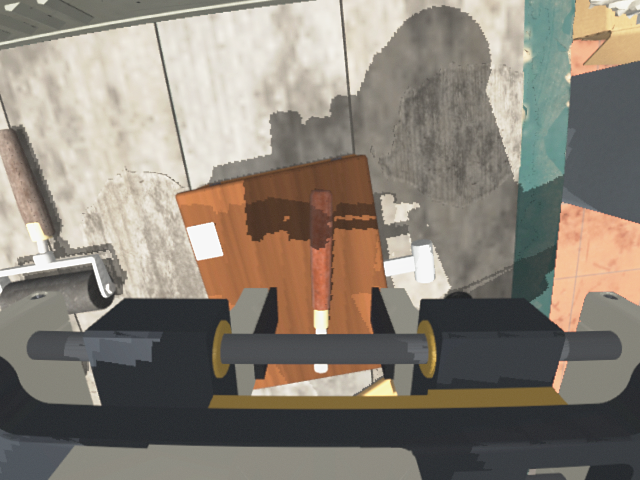

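The wrist view shows the handle end at (321,191) and the ferrule at (321,312). I predicted about (324,188), so the scraper is centred between the jaws and aligned. Descending.

```bash
python3 -m jog '[[0,3,-35,0,0.008,0.005],[0,3,-35,0,0.004,0],[0,1,-13,0,0,0],[0,0,0,0,0,0],[0,0,0,0,0,0]]'
```

```text
t: 2.15
eef_pos: [0.5611, 0.1725, 0.0935]
ee_rot: [3.141, -0.021, -2.976]
force: [-0.1, 0.3, 2.1]
width: 0.0483
```

```bash
python3 -m jog '[[0,-2,-6,0,-0.020,0],[0,-2,-6,0,0,0],[0,0,-6,0,0,0],[0,0,0,0,0,0],[0,0,0,0,0,0]]'
```

```text
t: 2.65
eef_pos: [0.564, 0.1707, 0.0809]
ee_rot: [3.141, 0.007, -2.974]
force: [0.0, 0.4, 0.2]
width: 0.0485
```

```bash
python3 -m jog '[[-3,-2,-6,0,0,0],[0,0,-3,0,0,0],[0,0,0,0,0,0]]'; python3 -m jog '[[0,0,0,0,0,0]]'
```

```text
t: 2.95
eef_pos: [0.5612, 0.1687, 0.0717]
ee_rot: [3.141, 0.007, -2.974]
force: [0.4, -0.1, 0.1]
width: 0.0483
t: 3.05
eef_pos: [0.5612, 0.1686, 0.0716]
ee_rot: [3.141, 0.007, -2.974]
force: [0.1, 0.3, -0.2]
width: 0.0483
```

Tips are 3 mm over the lid and centred, so I'll close.

```bash
python3 -m jog '[[0,0,0,0,0,0],[0,0,0,0,0,0],[0,0,0,0,0,0],[0,0,0,0,0,0],[0,0,0,0,0,0],[0,0,0,0,0,0]]' 0 25; python3 -m jog '[[0,0,10,0,0,0],[0,0,20,0,0,0],[0,0,20,0,0,0],[0,0,0,0,0,0],[0,0,0,0,0,0]]'; python3 - <<'E'
from h import *
st=status.get_state();im=eyes.grab_frame("wrist");cv2.imwrite("pics/w2.png",im);print(st["eef_pos"],st["ee_rot"])
np.save("w2.npy",np.r_[st["eef_pos"],st["ee_rot"]])
E
```

```text
t: 3.65
eef_pos: [0.5613, 0.1687, 0.0717]
ee_rot: [3.141, 0.007, -2.974]
force: [-0.9, 0.2, 0.5]
width: 0.018
t: 4.15
eef_pos: [0.5607, 0.1683, 0.1249]
ee_rot: [3.141, 0.006, -2.974]
force: [-0.1, -0.4, -1.2]
width: 0.018
[0.56074973 0.16831733 0.12493852] [ 3.1412921   0.00610636 -2.97420107]
```

View pics/w2.png

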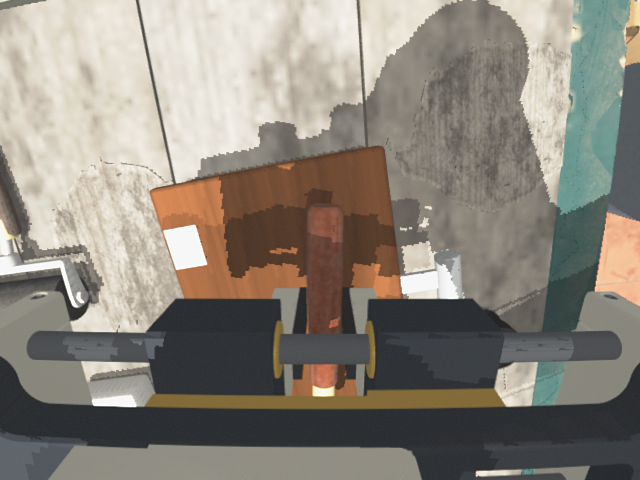

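The scraper is held at 18.0 mm width. Its handle end is at (325,206) and it runs straight down the image. I'll compute the offset along the handle and the transfer to the rest.

```bash
cat > off.py <<'E'
from h import *
from scipy.spatial.transform import Rotation as R
w=np.load("w2.npy");st=dict(eef_pos=w[:3],ee_rot=w[3:]);Rm=R.from_euler("xyz",w[3:]).as_matrix()
for (u,v,z) in((325,205,.132),(325,220,.1358),(325,380,.1358)):
    P=onz("wrist",u,v,z,st);print((Rm.T@(P-w[:3]))*1e3)
E
python3 off.py
```

```text
[ -0.42120182 -52.76688151  -7.07489666]
[ -0.4253445 -46.7152249 -10.8731235]
[ -0.33176609  39.79105361 -10.84769475]
```

```bash
python3 -m jog '[[-10,18,8,0,0,-0.09],[-10,18,8,0,0,-0.09],[-10,18,5,0,0,-0.09],[-10,18,0,0,0,-0.09],[-10,18,0,0,0,-0.09],[-10,18,0,0,0,-0.09],[-10,18,0,0,0,-0.09],[-10,18,0,0,0,-0.09],[-10,18,0,0,0,-0.08],[-7,14,0,0,0,-0.05],[0,0,0,0,0,0],[0,0,0,0,0,0]]'
```

```text
t: 5.4
eef_pos: [0.4557, 0.3469, 0.1379]
ee_rot: [-3.129, 0.001, 2.422]
force: [-1.0, 0.6, -1.6]
width: 0.018
```

```bash
python3 -m jog '[[0,9,-20,0.009,-0.008,0],[0,5,-20,0,0,0],[0,0,-15,0,0,0],[0,0,0,0,0,0],[0,0,0,0,0,0]]'; python3 - <<'E'
from h import *
st=status.get_state();im=eyes.grab_frame("scene");t=eyes.grab_frame("top");w=eyes.grab_frame("wrist")
np.save("w3.npy",np.r_[st["eef_pos"],st["ee_rot"]]);print(st["eef_pos"],st["ee_rot"])
cv2.imwrite("pics/w3.png",w)
c=cv2.resize(im[180:340,150:350],(480,384),interpolation=cv2.INTER_CUBIC)
d=cv2.resize(t[220:360,200:340],(320,320),interpolation=cv2.INTER_CUBIC)
o=np.zeros((384,800,3),np.uint8);o[:,:480]=c;o[:320,480:]=d;cv2.imwrite("pics/s3.png",o)
E
```

```text
t: 5.9
eef_pos: [0.457, 0.358, 0.0808]
ee_rot: [-3.141, 0.001, 2.425]
force: [-0.5, 0.3, -0.9]
width: 0.0173
[0.45702332 0.35801919 0.08084317] [-3.14062153e+00  1.38834289e-03  2.42459682e+00]
```

View pics/s3.png

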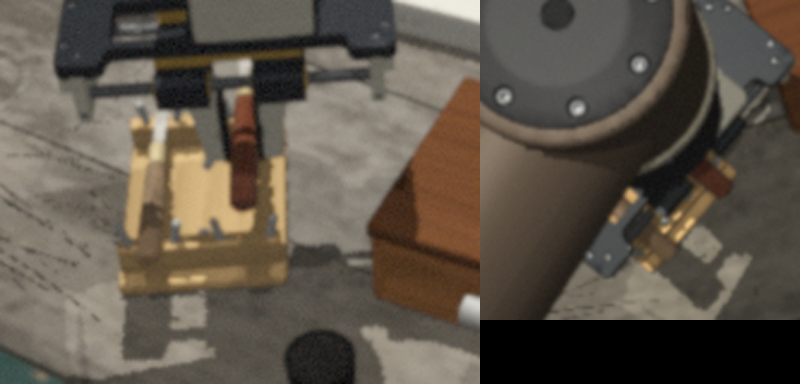

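The scene half shows the scraper lined up over the free place, with its handle end at crop (243,200). Before lowering I'll check numerically that it is level and in line.

```bash
python3 - <<'E'
from h import *
w=np.load("w3.npy");a=w[5]+np.pi/2;u=np.array([np.cos(a),np.sin(a)])
f=lambda P:tuple(np.round([(proj("scene",P)[0]-150)*2.4,(proj("scene",P)[1]-180)*2.4],0))
for l in(84.5,0,-15,-27,-83):
    p=w[:2]+u*(l-31.5)/1e3
    print(l,"under",f([*p,w[2]-.0031]),"top",f([*p,w[2]-.0031+(.014 if l>-15 else .008)]))
r=np.radians(48.6);X=np.array([np.cos(r),np.sin(r)]);o=np.array([.4766,.384])
d=(w[:2]-o);print("rest x,y of TCP",d@X*1e3,d@np.array([-X[1],X[0]])*1e3)
st=status.get_state();print(st["width"])
E
```

```text
84.5 under (np.float64(244.0), np.float64(215.0)) top (np.float64(242.0), np.float64(198.0))
0 under (np.float64(246.0), np.float64(122.0)) top (np.float64(243.0), np.float64(105.0))
-15 under (np.float64(246.0), np.float64(106.0)) top (np.float64(245.0), np.float64(97.0))
-27 under (np.float64(246.0), np.float64(94.0)) top (np.float64(245.0), np.float64(85.0))
-83 under (np.float64(247.0), np.float64(42.0)) top (np.float64(245.0), np.float64(32.0))
rest x,y of TCP -32.434781182167164 -2.4967316348987145
0.01770544217644798
```

View pics/w3.png

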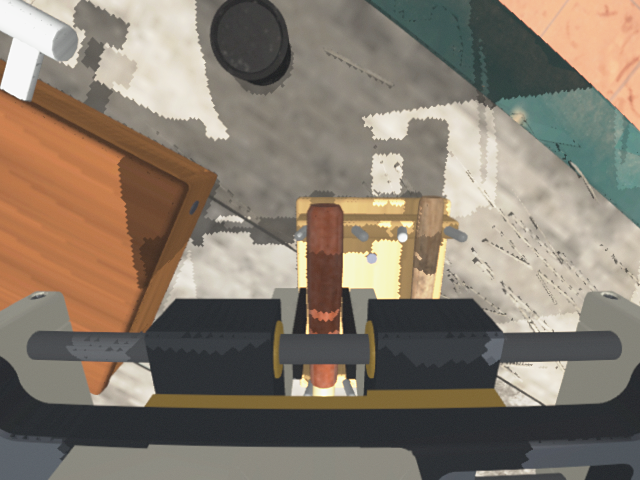

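The wrist view shows the handle unchanged in the grip, with its end at (325,205). The wide pins are at (300,234)/(362,233) and the narrow pins at (309,387)/(349,387). The pair centres are a few px to the right, which agrees with the computed −2.5 mm. I'll cross-check with rays.

```bash
python3 - <<'E'
from h import *
from scipy.spatial.transform import Rotation as R
w=np.load("w3.npy");st=dict(eef_pos=w[:3],ee_rot=w[3:]);Rm=R.from_euler("xyz",w[3:]).as_matrix()
for (u,v) in((331,234),(329,387)):
    P=onz("wrist",u,v,.046,st);print((Rm.T@(P-w[:3]))*1e3,P)
E
python3 -m jog '[[-1,2,-12,0,0,-0.005],[0,1,-12,0,0,0],[0,0,0,0,0,0]]'
```

```text
[  3.92533309 -26.67902514  34.86368341] [0.43654729 0.34043112 0.046     ]
[ 3.27898893 84.09078239 34.7570092 ] [0.50982393 0.42350286 0.046     ]
t: 6.35
eef_pos: [0.4567, 0.3624, 0.0573]
ee_rot: [3.138, 0.0, 2.419]
force: [-0.2, -0.0, -1.9]
width: 0.0174
```

```bash
python3 -m jog '[[-1,-1,-6,0,0,0],[0,-1,-6,0,0,0],[0,0,-5,0,0,0],[0,0,0,0,0,0],[0,0,0,0,0,0]]'
```

```text
t: 6.85
eef_pos: [0.4553, 0.36, 0.0381]
ee_rot: [3.139, 0.001, 2.419]
force: [0.6, 0.1, -0.7]
width: 0.0177
```

```bash
python3 -m jog '[[0,0,-2,0,0,0],[0,0,-1,0,0,0],[0,0,0,0,0,0]]'; python3 -m jog '[[0,0,-1,0,0,0],[0,0,0,0,0,0]]'
```

```text
t: 7.15
eef_pos: [0.4556, 0.3604, 0.0354]
ee_rot: [3.138, 0.001, 2.419]
force: [-0.3, 0.9, -0.5]
width: 0.0175
t: 7.35
eef_pos: [0.4557, 0.3605, 0.0351]
ee_rot: [3.138, 0.001, 2.42]
force: [-0.9, -1.3, 0.5]
width: 0.0175
```

At seating height. Opening just enough to clear the burnisher, then rising.

```bash
python3 -m jog '[[0,0,0,0,0,0],[0,0,0,0,0,0],[0,0,0,0,0,0],[0,0,0,0,0,0]]' 0.38 && python3 -m jog '[[0,0,8,0,0,0],[0,0,20,0,0,0],[0,0,35,0,0,0],[0,0,45,0,0,0],[0,0,0,0,0,0]]'; python3 - <<'E'
from h import *
st=status.get_state();w=eyes.grab_frame("wrist");s=eyes.grab_frame("scene")
np.save("w4.npy",np.r_[st["eef_pos"],st["ee_rot"]])
o=np.zeros((400,800,3),np.uint8);o[:,:400]=w[140:440,180:480].repeat(1,0) if 0 else cv2.resize(w[130:430,170:470],(400,400));o[:,400:]=cv2.resize(s[210:330,180:300],(400,400),interpolation=cv2.INTER_CUBIC)
cv2.imwrite("pics/s4.png",o);print(st["eef_pos"],st["ee_rot"],st["force"])
E
```

```text
t: 7.75
eef_pos: [0.456, 0.3609, 0.0354]
ee_rot: [3.136, 0.001, 2.42]
force: [-0.3, -0.4, -0.1]
width: 0.0334
t: 8.25
eef_pos: [0.4557, 0.3598, 0.148]
ee_rot: [3.139, 0.002, 2.42]
force: [0.6, -0.4, -0.6]
width: 0.0332
[0.45568667 0.35976859 0.14795121] [3.13909609e+00 2.12025334e-03 2.42003208e+00] [ 0.5938584  -0.42333182 -0.62809535]
```

View pics/s4.png

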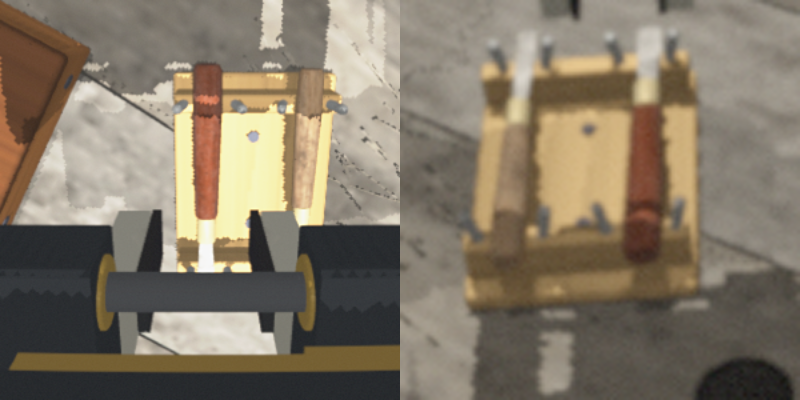

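The wrist half (left) shows the handle at crop (205,110) between the wide pins. The scene half (right) shows the blade between the narrow pins and the tool parallel to the undisturbed burnisher. The scraper is placed. Next, above the lid bar.

```bash
python3 -m jog '[[2,-25,0,0,0,-0.07],[2,-25,0,0,0,-0.07],[2,-25,0,0,0,-0.07],[2,-25,0,0,0,-0.07],[2,-25,-6,0,0,-0.07],[2,-25,-6,0,0,-0.07],[2,-25,-6,0,0,-0.07],[2,-20,0,0,0,-0.02],[0,0,0,0,0,0],[0,0,0,0,0,0]]' 0.75 30; python3 - <<'E'
from h import *
st=status.get_state();w=eyes.grab_frame("wrist");cv2.imwrite("pics/w5.png",w);np.save("w5.npy",np.r_[st["eef_pos"],st["ee_rot"]]);print(proj("wrist",[.472,.1623,.0715],st))
E
```

```text
t: 9.35
eef_pos: [0.4635, 0.1516, 0.1155]
ee_rot: [-3.122, 0.005, 1.887]
force: [1.0, 0.7, -0.5]
width: 0.0656
(np.float64(335.38373403170357), np.float64(287.5980830657092))
```

View pics/w5.png

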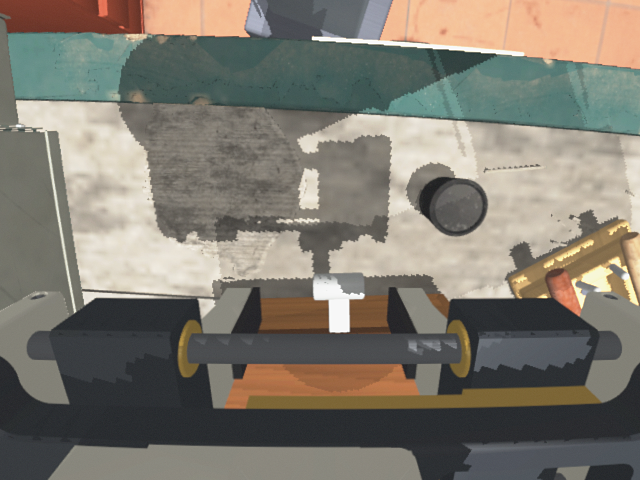

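The bar spans (314,274)–(363,298), centre (338.5,286), against a predicted (335,288). That agrees within about 2 mm. The loupe at (457,207) is well clear.

```bash
python3 - <<'E'
from h import *
w=np.load("w5.npy");st=dict(eef_pos=w[:3],ee_rot=w[3:])
for p in((314,286),(363,286),(338.5,286)):print(onz("wrist",*p,.069,st)*1e3)
E
python3 -m jog '[[5,6,0,0.005,0.018,0.02],[4,5,-10,0,0,0.01],[0,0,0,0,0,0],[0,0,0,0,0,0]]'
```

```text
[476.36297564 148.94208633  69.        ]
[466.23729467 179.66826339  69.        ]
[471.29312794 164.30264533  69.        ]
t: 9.8
eef_pos: [0.4723, 0.1652, 0.1036]
ee_rot: [-3.105, -0.005, 1.921]
force: [0.1, 0.1, 0.3]
width: 0.0659
```

```bash
python3 -m jog '[[-1,-1,-5,0.012,-0.034,0],[0,0,-18,0,0,0],[0,0,-15,0,0,0],[0,0,0,0,0,0],[0,0,0,0,0,0]]'
```

```text
t: 10.3
eef_pos: [0.4703, 0.1649, 0.0648]
ee_rot: [3.14, -0.004, 1.923]
force: [0.1, -0.8, -0.2]
width: 0.0654
```

```bash
python3 -m jog '[[1,-1,-10,0,0,-0.006],[0,0,-9,0,0,0],[0,0,-2,0,0,0],[0,0,0,0,0,0],[0,0,0,0,0,0]]'
```

```text
t: 10.8
eef_pos: [0.4722, 0.1645, 0.0435]
ee_rot: [3.138, -0.005, 1.916]
force: [-0.0, -0.0, -0.0]
width: 0.0657
```

```bash
python3 -m jog '[[0,0,0,0,0,0],[0,0,0,0,0,0],[0,0,0,0,0,0],[0,0,0,0,0,0],[0,0,0,0,0,0]]' 0 30; python3 - <<'E'
import numpy as np
X=np.array([np.cos(np.radians(19.8)),np.sin(np.radians(19.8))])
p=None
for a in range(0,46,5):
    t=np.radians(a);r=-186*np.cos(t)+6.5*np.sin(t)+186;z=186*np.sin(t)+6.5*np.cos(t)-6.5
    print(a,np.round(np.r_[r*X,z],1),r)
E
```

```text
t: 11.3
eef_pos: [0.4727, 0.1646, 0.0443]
ee_rot: [3.136, -0.004, 1.917]
force: [2.0, -2.3, -1.0]
width: 0.0336
0 [0. 0. 0.] 0.0
5 [ 1.2  0.4 16.2] 1.2742984827951034
10 [ 3.7  1.3 32.2] 3.9544710945643544
15 [ 7.5  2.7 47.9] 8.020120103399677
20 [12.6  4.6 63.2] 13.440303465437893
25 [19.   6.8 78. ] 20.173770312497652
30 [26.5  9.5 92.1] 28.169274896094407
35 [ 35.2  12.7 105.5] 37.365966598529326
40 [ 44.9  16.2 118. ] 47.693853042832615
45 [ 55.6  20.  129.6] 59.0743327770147
```

Bar gripped at 33.6 mm. Raising along the arc in stages.

```bash
python3 -m jog '[[0.5,0,8,0,0,0],[0.7,0.4,8,0,0,0],[1,0.4,8,0,0,0],[1.5,0.5,8,0,0,0],[0,0,0,0,0,0]]'
```

```text
t: 11.8
eef_pos: [0.4771, 0.1661, 0.0794]
ee_rot: [3.136, -0.004, 1.917]
force: [2.2, -0.1, -2.7]
width: 0.034
```

```bash
python3 -m jog '[[2,0.7,9,0,0,0],[2.5,0.9,9,0,0,0],[3,1,9,0,0,0],[3,1,9,0,0,0],[3.5,1.3,7,0,0,0],[0,0,0,0,0,0]]'
```

```text
t: 12.4
eef_pos: [0.4937, 0.1721, 0.127]
ee_rot: [3.133, -0.005, 1.917]
force: [4.1, 0.5, -4.1]
width: 0.034
```

```bash
python3 -m jog '[[5.2,1.9,9,0,0,0],[5.8,2.1,8.5,0,0,0],[6.3,2.3,8,0,0,0],[6.6,2.4,8,0,0,0],[6.6,2.4,7,0,0,0],[0,0,0,0,0,0],[0,0,0,0,0,0]]'
```

```text
t: 13.1
eef_pos: [0.5239, 0.183, 0.1698]
ee_rot: [3.14, -0.005, 1.916]
force: [-1.4, 0.7, -1.8]
width: 0.0337
```

```bash
python3 -m jog '[[3.5,1.3,3.3,0,0,0],[1.5,0.5,1.2,0,0,0],[0,0,0,0,0,0],[0,0,0,0,0,0]]'; python3 - <<'E'
from h import *
st=status.get_state();s=eyes.grab_frame("scene");cv2.imwrite("pics/s6f.png",s)
cv2.imwrite("pics/s6.png",cv2.resize(s[120:360,180:480],(750,600),interpolation=cv2.INTER_CUBIC))
print(st["eef_pos"],st["force"])
E
```

```text
t: 13.5
eef_pos: [0.5278, 0.1844, 0.1739]
ee_rot: [-3.141, -0.005, 1.916]
force: [-1.9, -0.4, -0.9]
width: 0.0337
[0.52778266 0.1843863  0.17385712] [-1.89720286 -0.40815606 -0.9483519 ]
```

View pics/s6.png

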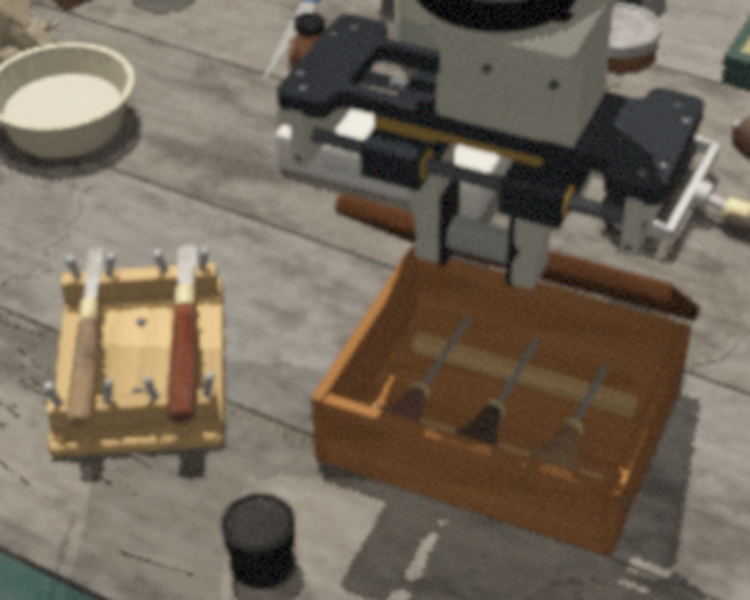

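The lid is raised with its front edge from crop (340,205) to (697,305). The scraper is seated beside the burnisher and the loupe is untouched. Checking the angle from the pixels.

```bash
python3 - <<'E'
from h import *
b=np.radians(19.8);X=np.array([np.cos(b),np.sin(b),0]);Y=np.array([-np.sin(b),np.cos(b),0]);Z=np.array([0,0,1]);H=np.array([.6455,.2244,.056])
for a in(41,43,45,47,49):
    t=np.radians(a);o=[a]
    for y in(.095,-.095):
        for n in(.0005,.0125):
            r=-.152*np.cos(t)+n*np.sin(t);z=.152*np.sin(t)+n*np.cos(t);u,v=proj("scene",H+X*r+Y*y+Z*z);o.append((round((u-180)*2.5),round((v-120)*2.5)))
    print(o)
d=np.array([.5278,.1844])-H[:2];print("TCP r,z from hinge",d@X[:2]*1e3,(.1739+.019-.056)*1e3,d@Y[:2]*1e3)
for dz in(.018,.019,.02):print(np.degrees(np.arctan2(.1739+dz-.056,-(d@X[:2])))-np.degrees(np.arctan2(6.5,186)), np.hypot(.1739+dz-.056,d@X[:2]))
E
```

```text
[41, (330, 234), (336, 213), (661, 328), (667, 305)]
[43, (333, 225), (338, 204), (664, 318), (670, 295)]
[45, (335, 216), (341, 195), (667, 308), (673, 286)]
[47, (338, 207), (344, 186), (670, 298), (676, 276)]
[49, (341, 198), (347, 177), (673, 288), (679, 266)]
TCP r,z from hinge -124.2911833157239 136.9 2.2342224547017695
45.55318483712127 0.18416598016469513
45.76230963922509 0.18490513310890772
45.969766419416054 0.18564672970462712
```

Left lid edge at crop about (340,205) matches the 45° prediction of (338,205), and arc kinematics give 45–45.8°. Handing in while holding.

```bash
python3 -m jog '[[0,0,0,0,0,0],[0,0,0,0,0,0]]'; python3 -c "
from station import workorder
print(workorder.job_done())"
```

```text
t: 13.75
eef_pos: [0.5277, 0.1843, 0.1737]
ee_rot: [-3.141, -0.005, 1.916]
force: [-2.0, -0.5, -2.2]
width: 0.0336
the job is handed in; nothing more can be done
None
```

The scraper is in the free place of the rest and let go. The lid is up at about 45° with its bar still pinched, and the job was handed in at 13.75 s.

- **Scraper:** the last wrist and scene pictures show it between both pin pairs, parallel to the burnisher and pointing the same way. The burnisher and the loupe were not touched.
- **Lid:** the left front edge in the scene picture matches 45° closely. The arm's position gives 45.0° from the arc it followed and up to about 46° from the measured hinge position. The right front corner appeared about 27 px further right in the enlarged picture than I predicted, probably because the board's side face is visible there. The edge height at that end still fits 45°.
- **Forces:** a few newtons at most in the readings I printed. The grip width on the bar held steady at 33.6 mm with a 30 N grip.

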